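Pack the ring case and close it flush

TASK

Pack away the ring case: gently lift the sanding stick off the open case and lay it flat on the bench, then thread all the brass rings that are there fully home on the post in the case, largest at the bottom to smallest on top. Then set the tray squarely on the case base and, after it, the lid on the tray, so that all the sides are flush and nothing rocks. Leave the bottle, the mouthpiece and the metal jar where they are.

Things in the scene. Friction and masses are not known exactly. Their poses are not given: they have to be found in the camera images.
- case: Base of a rectangular wooden ring case, fixed to the bench, open at the top: 150 (x) x 126 (y) outside, 68 high, walls 6 thick, inner floor 10 above the bench. Origin: centre of its underside, on the bench; x along the long side, z up.
- post_foot (a point): Foot of the upright steel post in the middle of the case base, on the inner floor (axes as the case). The post is 14 in diameter and 54 tall, rounded at the tip, so its tip is 4 below the rim of the base.
- tray: The case's middle tier, a loose open wooden tray 150 x 126 outside, 36 high, floor 8 thick, walls 6 thick, with one divider along its long axis x through the middle (14 thick, top 34 above the underside) that serves as carrying grip. No hole in its floor. Origin: centre of the underside; x along the long side, z up. 0.32 kg.
- lid: The case's loose flat wooden lid, 150 x 126 x 10, no lip, with an upright grip bar on top along x (90 long, 14 thick, top 36 above the underside). Origin: centre of the underside; x along the long side, z up. 0.28 kg.
- stick: Flat sanding stick lying across the open case base at the start: 190 long in all, 14 thick; blade 105 x 36 from x -10 to +95, handle 24 wide from x -95 to -10. Origin: underside, centre of the length; x points to the blade end, z up.
- ringA_mid (a point): Centre of the brass forming ring of 58 outside diameter, 10 thick, bore 18; z is the ring's axis. It may be absent at a start.
- ringB_mid (a point): Centre of the brass forming ring of 51 outside diameter, 10 thick, bore 18; z is the ring's axis. It may be absent at a start.
- ringC_mid (a point): Centre of the brass forming ring of 44 outside diameter, 10 thick, bore 18; z is the ring's axis. It may be absent at a start.
- ringD_mid (a point): Centre of the brass forming ring of 37 outside diameter, 10 thick, bore 18; z is the ring's axis. It may be absent at a start.
- ringE_mid (a point): Centre of the brass forming ring of 30 outside diameter, 10 thick, bore 18; z is the ring's axis. It may be absent at a start.
- oil: Bystander: white oil bottle, 44 in diameter, 100 tall. Origin under its centre.
- mouthpiece: Bystander: silvery mouthpiece standing on its rim, 28 in diameter, 85 tall. Origin under its centre.
- tin: Bystander: closed metal jar, 64 in diameter, 45 tall. Origin under its centre.
Not all that is in view belongs to the job. Leave any pink or purple look-alike of the lid alone.

How it is judged:
By the outcome, as a careful person would: the job done as asked, in the order asked, and still so for the second after the job is handed in, with the robot touching nothing.
Of ringA, ringB, ringC, ringD, ringE only 3 to 5 are there at a start; the rules pass over those that are not, and their reading is None.
At some moment in a run one of tray, lid may be knocked a few centimetres aside while the robot is not near it.
It also fails if it takes over 210 s, if anything falls off the work surface, if the arm or the gripper's body presses on something with over 40 N, if the wrist force passes 120 N, or if a joint passes its speed limit or range.

ROBOT

A 6-joint arm with a two-finger parallel gripper is mounted at the origin on the work surface. World frame = base frame: x ahead of the robot, y to its left, z up, the work surface at z = 0. Lengths are in m, angles in rad, forces in N, time in s.
With the tool pointing down it reaches from about 0.3 to 0.875 m from the base axis. Payload 4.2 kg.
Tool frame: the origin (TCP) lies midway between the tips of the shut fingers; the grasp point (between the pads) lies 19 mm behind it; z points along the fingers, y is the line along which they close (so a half turn about z gives the same grasp; the last joint's range is limited). The gripper opens to 85 mm and grips with 20 to 120 N. Pads are 22 mm wide; open, the fingers measure 114 mm over their backs; the gripper's body (76 mm by 85 mm) begins 54 mm behind the grasp point. The pads swing forward as they close: fully open they stand 13 mm farther back than shut.
Start: joints at [1.241, 0.32, 1.565, -0, 1.257, -0.02], TCP at [0.175, 0.548, 0.231] pointing down, gripper open.
Joint ranges: [-3.11, 3.11], [-0.84, 2.01], [0.21, 2.61], [-1.34, 4.49], [0.05, 2.63], [-2.56, 2.56]. Speed limits (rad/s): [2.57, 2.57, 3.14, 3.14, 3.14, 3.14].

INTERFACE

Orientations are given as a rotation vector (axis times angle).
In Python, from workcell import arm gives the robot as it stands.
- The arm moves only by the shell command python3 -m handwheel 'ROWS' [FORCE]. ROWS is a JSON object of lists of equal length, an entry for each row: "fingers": the finger opening in m, from 0 to 0.0854; "dp": the shift along the world's x, y, z in m, a list of three; "twist": the turn about the world's z in degrees. A call has 1 to 20 rows; each row shifts and turns the commanded pose from where the row before left it; what a row does not reach is not made up. A row lasts 1/8 s, in which the tool goes at most 62.5 mm and 10.7 degrees, less where a joint would pass 70% of its speed; a pose out of reach is approached as far as the arm can. A call is refused whole if a number of a shift passes 0.0625 or a number of a turn 10.7, either way. A call with a gripper value outside its range is refused whole. The fingers move at their own pace and stop on an object; FORCE is the grip in N (left out, the last holds). Time passes only in rows, so rows that do not move let the fingers close. It gives the time, the measured TCP pose, the force, the opening and the grip force at its end, in the units of the state.
- arm.observe(): the state, without advancing time (a new reading comes with each control period).
- arm.camera(name): name is "side" or "top"; returns the picture (480x640x3 uint8, red, green, blue); there is no depth.
- arm.get_calibration(name): a dict with "fov_y" (degrees; the focal length in pixels is half the picture's height over the tangent of half this angle, whatever the lens; pixels are square), "cx", "cy" (the principal point, pixels), "dist" ([k1, k2, p1, p2, k3] as OpenCV has them; the pictures are not rectified), "cam_to_world" (4x4, takes a point from camera to world coordinates). Camera axes: x right, y down, z forward; pixel columns grow to the right and rows downward; lengths in m; the calibration is good to about 2 mm. A picture is of the moment at which its call begins. get_calibration takes no time and is no camera call.
- arm.finish_job(): hands the job in; it is judged then, once.
Trained networks look in the newest picture that a camera, given by its name, has taken for a name from the list of things; names that differ only in an ending like _2 or _b are one class to them, and where a whole thing is asked for, a point or a joint stands for the part that bears it (a point fixed in the world has none). Each returns a list of dicts, best first, with "conf" (0 to 1); they miss things now and then, are a little off and sometimes report something else, mostly with a low value. They report only what shows in the picture. A call takes as long as a camera call. They do not tell look-alikes from the thing itself.
- arm.cut_out(camera, thing): "pixels" (480x640 bool, what is visible of it) and "extent" ([centre column, centre row, width, height] in pixels, round what is visible of it).
- arm.place_of(camera, thing): "location" ([column, row] in pixels: a listed point, or the origin of a listed thing).
The state is a dict: "time_s": time; "joint_positions": joint angles; "qvel": joint speeds; "joint_efforts": joint torques, N m; "tool_pos": TCP position; "tool_rot": TCP orientation; "ft_force": force on the tool from outside, world axes, zero at the start; "torque": the same for the moment, N m; "width": finger opening in m; "gripper_force": force on a finger pad.
Only numpy, scipy, OpenCV 4.12 (cv2) and the standard library are available. Lean on these libraries where they do the work, as an engineer would, in place of code of your own. Each camera call takes 0.05 s, during which the arm holds its last target. There are 200 camera calls.

## Working session

There is one attempt and no reset: what is moved stays moved. The work goes in short steps, Python scripts to look and compute and a shell command to move; the robot and the scene stay as the last step left them, time stands still between calls to the robot, and variables do not carry over. Pictures are saved under pics/ and viewed, at most 17 in all, crops included, and the job is handed in when it is done.

```bash
mkdir -p pics; ls; python3 - <<'E'
from workcell import arm
import cv2
o=arm.observe(); print({k:o[k] for k in('time_s','tool_pos','tool_rot','width')})
for n in('side','top'):
    im=arm.camera(n); cv2.imwrite(f'pics/{n}0.png',im[:,:,::-1]); c=arm.get_calibration(n); print(n,c)
E
```

```text
pics
{'time_s': 0.0, 'tool_pos': array([0.17514095, 0.54718604, 0.23047826]), 'tool_rot': array([-4.84609832e-01, -3.10366782e+00,  2.69978907e-03]), 'width': 0.08526913195255342}
side {'fov_y': 48.95155303888595, 'cx': 311.7701442001264, 'cy': 241.7572846193484, 'dist': array([-0.03216738,  0.        ,  0.        ,  0.        ,  0.        ]), 'cam_to_world': array([[-0.90219626, -0.29732425,  0.31247433,  0.13496657],
       [-0.43120654,  0.60470362, -0.66962262,  0.71104396],
       [ 0.01014068, -0.738872  , -0.6737695 ,  0.87044593],
       [ 0.        ,  0.        ,  0.        ,  1.        ]])}
top {'fov_y': 42.22823917100038, 'cx': 312.5487321537897, 'cy': 233.17260346978188, 'dist': array([-0.16161164,  0.        ,  0.        ,  0.        ,  0.        ]), 'cam_to_world': array([[-0.02601537, -0.99569794,  0.08893149,  0.40437814],
       [-0.99948544,  0.02423788, -0.02100915, -0.08476497],
       [ 0.01876325, -0.08943229, -0.99581615,  1.43845151],
       [ 0.        ,  0.        ,  0.        ,  1.        ]])}
```

View pics/top0.png

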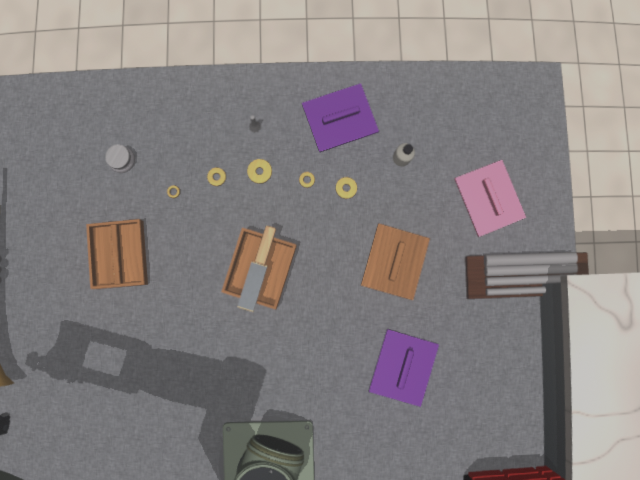

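View pics/side0.png

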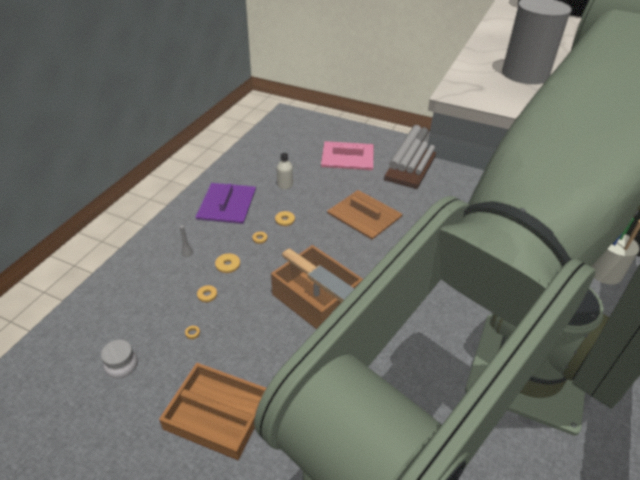

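```bash
cat > h.py <<'E'
import numpy as np, cv2
from scipy.optimize import minimize
from scipy.spatial.transform import Rotation as R
from workcell import arm
def box(x0,x1,y0,y1,z0,z1): return np.array([[x,y,z] for x in(x0,x1) for y in(y0,y1) for z in(z0,z1)])/1e3
def cyl(d,z0,z1):
    a=np.linspace(0,2*np.pi,48,endpoint=False); return np.array([[d/2*np.cos(t),d/2*np.sin(t),z] for t in a for z in(z0,z1)])/1e3
M={'case':[box(-75,75,-63,63,0,68)],'tray':[box(-75,75,-63,63,0,36)],
 'lid':[box(-75,75,-63,63,0,10),box(-45,45,-7,7,10,36)],
 'stick':[box(-10,95,-18,18,0,14),box(-95,-10,-12,12,0,14)]}
D=dict(A=58,B=51,C=44,D=37,E=30)
for k,d in D.items(): M[f'ring{k}_mid']=[cyl(d,-5,5)]
CAL={n:arm.get_calibration(n) for n in('top','side')}
def K(c):
    f=240/np.tan(np.radians(c['fov_y'])/2); return np.array([[f,0,c['cx']],[0,f,c['cy']],[0,0,1]])
def proj(n,P):
    c=CAL[n]; W=np.linalg.inv(c['cam_to_world'])
    return cv2.projectPoints(np.asarray(P,float).reshape(-1,3),cv2.Rodrigues(W[:3,:3])[0],W[:3,3],K(c),c['dist'])[0][:,0]
def pix(n,uv,z):
    c=CAL[n]; q=cv2.undistortPoints(np.array([[uv]],float),K(c),c['dist'])[0,0]
    T=c['cam_to_world']; d=T[:3,:3]@[q[0],q[1],1]; return T[:3,3]+d*(z-T[2,3])/d[2]
S=4
def render(n,hulls,p,z):
    c,s=np.cos(p[2]),np.sin(p[2]); Rz=np.array([[c,-s,0],[s,c,0],[0,0,1]]); out=np.zeros((480*S,640*S),np.uint8)
    for h in hulls:
        u=proj(n,h@Rz.T+[p[0],p[1],z]); hu=cv2.convexHull(((u+.5)*S-.5).astype(np.float32))
        cv2.fillConvexPoly(out,np.round(hu*16).astype(np.int32),255,shift=4)
    return cv2.resize(out,(640,480),interpolation=cv2.INTER_AREA)/255.
def fit(thing,p0,z,masks,ignore={}):
    """masks {cam:bool}; returns x,y,yaw,cost"""
    def cost(p):
        t=0
        for n,m in masks.items():
            e=abs(render(n,M[thing],p,z)-m)
            if n in ignore: e[ignore[n]]=0
            t+=e.sum()/m.sum()
        return t
    best=None
    for st in (.01,.002):
        p0=minimize(cost,p0,method='Nelder-Mead',options=dict(initial_simplex=np.array([p0]+[np.array(p0)+d for d in ([st,0,0],[0,st,0],[0,0,st*10])]),xatol=1e-5,fatol=1e-5)).x
    return p0,cost(p0)
def fill(m):
    m=cv2.morphologyEx(m.astype(np.uint8),cv2.MORPH_CLOSE,np.ones((3,3)))
    cs,_=cv2.findContours(m,cv2.RETR_EXTERNAL,cv2.CHAIN_APPROX_NONE)
    return cv2.drawContours(m*0,[max(cs,key=cv2.contourArea)],-1,1,-1)>0
def tool():
    o=arm.observe(); r=R.from_rotvec(o['tool_rot']).as_matrix()
    print('t',round(o['time_s'],2),'tcp',o['tool_pos'].round(4),'yaxis deg',np.degrees(np.arctan2(r[1,1],r[0,1])).round(2),'zax',r[:,2].round(3),'w',round(float(o['width']),4),'F',np.round(o['ft_force'],1),'g',o['gripper_force'],'j6',o['joint_positions'][5].round(2))
E
cat > a.py <<'E'
from h import *
import pickle
arm.camera('top'); arm.camera('side')
for t in M:
    for n in('top','side'):
        r=arm.cut_out(n,t)
        print(t,n,[(round(x['conf'],2),np.round(x['extent'],1).tolist(),int(x['pixels'].sum())) for x in r[:6]])
        pickle.dump(r,open(f'm_{t}_{n}.pkl','wb'))
tool()
E
python3 a.py
```

```text
case top [(0.56, [260.6, 267.8, 75.1, 81.2], 2913)]
case side [(0.87, [317.4, 287.2, 92.5, 82.7], 3341)]
tray top [(0.79, [117.3, 254.8, 58.5, 68.5], 3709), (0.68, [347.2, 187.9, 21.8, 22.8], 329)]
tray side [(0.82, [209.9, 413.6, 108.0, 93.3], 6326)]
lid top [(0.84, [395.9, 259.6, 69.5, 73.9], 3534), (0.75, [489.8, 198.5, 68.2, 74.2], 3340), (0.74, [402.9, 369.2, 65.5, 76.6], 3570), (0.58, [340.2, 118.7, 78.0, 70.8], 3346)]
lid side [(0.85, [348.1, 155.9, 54.2, 30.8], 1320), (0.76, [363.7, 215.2, 74.6, 52.5], 2020), (0.59, [224.6, 205.1, 60.6, 41.4], 1819)]
stick top []
stick side [(0.76, [317.4, 275.9, 71.6, 51.7], 1140)]
ringA_mid top [(0.93, [259.8, 169.8, 20.1, 23.4], 417)]
ringA_mid side [(0.82, [228.6, 261.4, 26.1, 20.0], 360)]
ringB_mid top [(0.89, [347.5, 187.7, 18.7, 26.4], 327)]
ringB_mid side [(0.49, [283.9, 216.9, 16.1, 17.0], 244), (0.21, [208.4, 296.8, 21.2, 20.9], 270)]
ringC_mid top [(0.53, [216.3, 177.4, 15.7, 16.0], 197)]
ringC_mid side [(0.62, [209.4, 293.5, 24.8, 17.8], 277)]
ringD_mid top [(0.37, [260.4, 171.3, 22.1, 21.8], 466)]
ringD_mid side [(0.19, [193.5, 334.8, 19.0, 12.8], 156)]
ringE_mid top []
ringE_mid side [(0.47, [192.4, 334.2, 16.8, 13.8], 163)]
t 1.1 tcp [0.1753 0.5476 0.2313] yaxis deg 72.25 zax [ 0.  0. -1.] w 0.0849 F [-0.3 -0.2  0.2] g 0.0 j6 -0.02
```

```bash
cat >> h.py <<'E'
def sat(im,lo=70): 
    h=cv2.cvtColor(im,cv2.COLOR_RGB2HSV); return (h[...,1]>lo)&(h[...,2]>60)
def blob(m,uv,r=70):
    """filled colour blob nearest pixel uv"""
    n,l,st,ce=cv2.connectedComponentsWithStats(m.astype(np.uint8))
    d=[np.hypot(*(ce[i]-uv)) if st[i,4]>40 else 1e9 for i in range(1,n)]; return fill(l==1+int(np.argmin(d)))
E
cat > b.py <<'E'
from h import *
ims={n:arm.camera(n) for n in('top','side')}; ss={n:sat(im) for n,im in ims.items()}
for n in ss: cv2.imwrite(f'pics/s_{n}.png',ss[n]*255)
def ff(t,z,yaw,cams,uv,ign={}):
    ms={n:blob(ss[n],proj(n,[[*uv,z]])[0]) for n in cams}
    for n in cams:
        p,c=fit(t,[*uv,yaw],z,{n:ms[n]},{n:ign[n]} if n in ign else {}); print(t,n,p[:2].round(4),np.degrees(p[2]).round(2),round(c,3),int(ms[n].sum()))
    if len(cams)>1:
        p,c=fit(t,[*uv,yaw],z,ms,ign); print('  both',p[:2].round(4),np.degrees(p[2]).round(2),round(c,3))
for k,uv in zip('ABCDE',[(260,171),(347,188),(216,177),(307,180),(173,192)]):
    ff(f'ring{k}_mid',.005,0,('top','side'),pix('top',uv,.005)[:2])
ff('tray',0,1.6,('top','side'),pix('top',(117,254),.03)[:2])
ff('lid',0,1.3,('top','side'),pix('top',(396,261),.01)[:2])
p=pix('top',(260,268),.06)[:2]; print('case guess',p)
# stick ends
for uv in [(266,230),(247,306)]: print('stick end',pix('top',uv,.082))
print([(n,arm.place_of(n,t)[:2]) for n in('top','side') for t in('case','stick','post_foot')])
E
python3 b.py; python3 -c "
import cv2,numpy as np
a=cv2.imread('pics/s_top.png');b=cv2.imread('pics/top0.png')
c=np.hstack([cv2.resize(x[210:320,210:310],None,fx=4,fy=4,interpolation=0) for x in(a,b)]);cv2.imwrite('pics/c1.png',c)"
```

```text
ringA_mid top [0.6819 0.0061] 0.46 0.073 471
ringA_mid side [0.6828 0.0024] 6.17 0.068 400
  both [0.6821 0.0047] 6.26 0.201
ringB_mid top [ 0.6379 -0.1959] -2.07 0.07 367
ringB_mid side [ 0.6383 -0.2005] 1.2 0.075 246
  both [ 0.6375 -0.1977] 2.7 0.233
ringC_mid top [0.6717 0.1071] 1.62 0.077 277
ringC_mid side [0.6719 0.1034] 3.84 0.092 279
  both [0.6713 0.1055] 6.24 0.24
ringD_mid top [ 0.6593 -0.1042] 1.99 0.092 194
ringD_mid side [ 0.6596 -0.1079] 2.24 0.119 155
  both [ 0.6592 -0.1056] 1.12 0.321
ringE_mid top [0.6388 0.2091] 3.34 0.114 130
ringE_mid side [0.639  0.2059] 4.32 0.113 168
  both [0.6386 0.2078] 3.13 0.321
tray top [0.4942 0.3411] 105.99 0.272 3720
tray side [0.5009 0.3268] 93.8 0.237 6292
  both [0.4943 0.3371] 105.67 0.528
lid top [ 0.4619 -0.3047] 85.13 0.293 3489
lid side [ 0.4599 -0.3127] 82.14 0.297 1919
  both [ 0.4615 -0.3076] 83.82 0.6
case guess [0.45284632 0.00461484]
stick end [ 0.53497779 -0.01156196  0.082     ]
stick end [0.37012741 0.03318982 0.082     ]
[('top', [{'location': [258.6, 268.7], 'conf': 0.78}, {'location': [123.0, 160.0], 'conf': 0.16}]), ('top', [{'location': [256.3, 268.1], 'conf': 0.72}]), ('top', [{'location': [258.6, 270.7], 'conf': 0.76}]), ('side', [{'location': [313.6, 297.0], 'conf': 0.57}]), ('side', [{'location': [314.5, 278.0], 'conf': 0.97}]), ('side', [{'location': [320.1, 296.8], 'conf': 0.57}, {'location': [228.4, 261.6], 'conf': 0.3}])][ WARN:0@2.585] global loadsave.cpp:1063 imwrite_ Unsupported depth image for selected encoder is fallbacked to CV_8U.
```

View pics/c1.png

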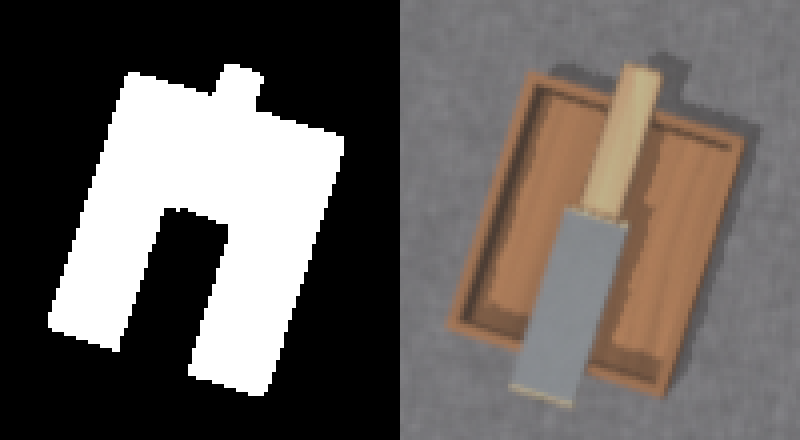

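```bash
cat > c.py <<'E'
exec(open('b.py').read().split('for k,uv')[0])
ff('tray',0,0,('top','side'),pix('top',(117,254),.03)[:2])
ff('lid',0,-.27,('top','side'),pix('top',(396,261),.01)[:2])
a,b=[pix('top',uv,.075)[:2] for uv in [(270,226),(244.5,310)]]
d=b-a; print('stick',(a+b)/2,np.hypot(*d),np.degrees(np.arctan2(d[1],d[0])))
E
python3 c.py 2>/dev/null
```

```text
tray top [0.494  0.3405] 3.81 0.025 3724
tray side [0.4947 0.3374] 3.88 0.053 6291
  both [0.4942 0.3387] 3.87 0.1
lid top [ 0.4622 -0.3047] -17.59 0.023 3489
lid side [ 0.4621 -0.3098] -17.57 0.047 1922
  both [ 0.4617 -0.3058] -17.65 0.108
stick [0.45282349 0.00963824] 0.1924063014707384 161.94881356443005
```

```bash
python3 -m handwheel '{"fingers":[0.06,0.06,0.06,0.06,0.06,0.06,0.06,0.06,0.06,0.06,0.06,0.06,0.06,0.06],"dp":[[0.03,-0.0596,0],[0.03,-0.0596,0],[0.03,-0.0596,0],[0.03,-0.0596,0],[0.03,-0.0596,0],[0.03,-0.0596,0],[0.03,-0.0596,0],[0.03,-0.0596,0],[0.03,-0.0596,0],[0,0,-0.05],[0,0,-0.05],[0,0,-0.03],[0,0,0],[0,0,0]],"twist":[0,0,0,0,0,0,0,0,0,0,0,0,0,0]}' 30; python3 - <<'E'
from h import *
tool(); im=arm.camera('side'); cv2.imwrite('pics/s1.png',cv2.resize(im[180:380,220:460,::-1],None,fx=3,fy=3))
E
```

```text
time_s: 3.35
tool_pos: [0.4293, 0.0454, 0.1025]
tool_rot: [0.484, 3.102, 0.001]
ft_force: [-0.7, 0.6, 0.3]
width: 0.0601
gripper_force: 0.0
t 3.35 tcp [0.4293 0.0454 0.1025] yaxis deg 72.26 zax [ 0.002  0.    -1.   ] w 0.0601 F [-0.7  0.6  0.3] g 0.0 j6 -1.18
```

View pics/s1.png

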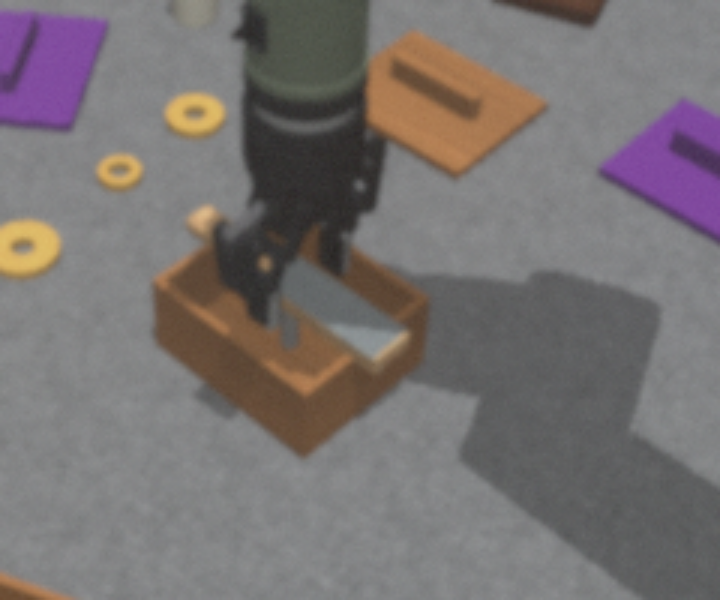

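```bash
python3 -m handwheel '{"fingers":[0.06,0.06,0.06],"dp":[[0.008,-0.017,0],[0.008,-0.017,0],[0,0,0]],"twist":[0,0,0]}'; python3 -m handwheel '{"fingers":[0.06,0.06,0.06,0.03,0.02,0.02,0.02],"dp":[[0,0,-0.018],[0,0,-0.018],[0,0,0],[0,0,0],[0,0,0],[0,0,0],[0,0,0]],"twist":[0,0,0,0,0,0,0]}' 30; python3 - <<'E'
from h import *
tool()
E
```

```text
time_s: 3.78
tool_pos: [0.4457, 0.0107, 0.1028]
tool_rot: [0.487, 3.1, 0.001]
ft_force: [-0.2, 0.3, 0.1]
width: 0.0601
gripper_force: 0.0
time_s: 4.65
tool_pos: [0.4449, 0.0115, 0.0665]
tool_rot: [0.485, 3.102, 0.001]
ft_force: [0.3, 1.0, 6.6]
width: 0.0356
gripper_force: 30.4
t 4.65 tcp [0.4449 0.0115 0.0665] yaxis deg 72.23 zax [ 0.002  0.001 -1.   ] w 0.0356 F [0.3 1.  6.6] g 30.428398847579956 j6 -1.26
```

```bash
python3 -m handwheel '{"fingers":[0.02,0.02,0.02,0.02,0.02,0.02,0.02,0.02,0.02,0.02,0.02,0.02,0.02,0.02,0.02,0.02],"dp":[[0,0,0.005],[0,0,0.01],[0,0,0.015],[0,0,0.02],[0,0,0.01],[-0.0075,0.02,0],[-0.0125,0.04,0],[-0.0125,0.04,0],[-0.0075,0.04,0],[-0.005,0.02,0],[0,0,0],[0,0,-0.04],[0,0,-0.04],[0,0,-0.03],[0,0,-0.01],[0,0,0]],"twist":[0,0,0,0,0,0,0,0,0,0,0,0,0,0,0,0]}' 40; python3 - <<'E'
from h import *
tool(); im=arm.camera('side'); cv2.imwrite('pics/s2.png',cv2.resize(im[200:440,180:420,::-1],None,fx=2.5,fy=2.5))
E
```

```text
time_s: 6.65
tool_pos: [0.3994, 0.1707, 0.0053]
tool_rot: [-0.486, -3.103, 0.001]
ft_force: [0.4, -0.3, -0.4]
width: 0.0348
gripper_force: 40.3
t 6.65 tcp [0.3994 0.1707 0.0053] yaxis deg 72.21 zax [-0.001 -0.    -1.   ] w 0.0348 F [ 0.4 -0.3 -0.4] g 40.30655086040497 j6 -0.88
```

View pics/s2.png

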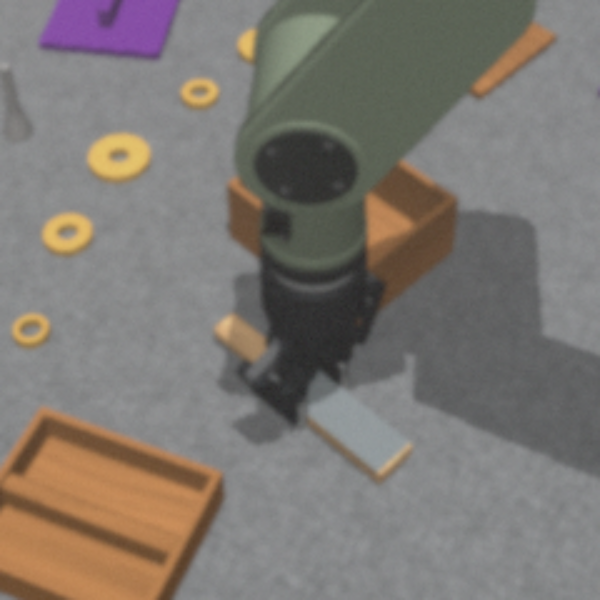

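```bash
python3 -m handwheel '{"fingers":[0.02,0.02,0.02,0.02],"dp":[[0,0,-0.002],[0,0,-0.002],[0,0,-0.001],[0,0,0]],"twist":[0,0,0,0]}'
```

```text
time_s: 7.2
tool_pos: [0.3992, 0.1712, 0.0004]
tool_rot: [0.484, 3.104, 0.0]
ft_force: [0.4, 1.1, -1.2]
width: 0.0347
gripper_force: 40.3
```

```bash
python3 -m handwheel '{"fingers":[0.02,0.05,0.07,0.07,0.07,0.07,0.07,0.07,0.07,0.07],"dp":[[0,0,-0.0015],[0,0,0],[0,0,0],[0,0,0.02],[0,0,0.06],[0,0,0.06],[0,0.05,0.02],[0,0.05,0],[0,0.05,0],[0,0,0]],"twist":[0,0,0,0,0,0,0,0,0,0]}'; cat > d.py <<'E'
exec(open('b.py').read().split('for k,uv')[0])
im=ims['top']; cv2.imwrite('pics/t3.png',cv2.resize(im[140:320,160:360,::-1],None,fx=3,fy=3)); 
tool(); ff('case',0,-.3,('top','side'),(.4528,.0046))
print([(n,[(x['conf'],x['location']) for x in arm.place_of(n,t)[:2]]) for n in('top','side') for t in('post_foot','stick')])
E
python3 d.py 2>/dev/null
```

```text
time_s: 8.45
tool_pos: [0.3992, 0.324, 0.1586]
tool_rot: [0.479, 3.104, 0.002]
ft_force: [-0.7, -0.9, 0.5]
width: 0.0703
gripper_force: 0.0
t 8.55 tcp [0.3986 0.3209 0.1583] yaxis deg 72.32 zax [-0.001 -0.001 -1.   ] w 0.0701 F [-0.  -0.2  1.1] g 0.0 j6 -0.61
case top [0.4534 0.0082] -18.87 0.017 3951
case side [0.4518 0.0039] -20.17 0.15 4325
  both [0.4529 0.0074] -18.89 0.194
[('top', [(0.86, [258.9, 272.1])]), ('top', [(0.9, [190.1, 291.9])]), ('side', [(0.63, [314.6, 296.2])]), ('side', [(0.93, [305.2, 361.1])])]
```

View pics/t3.png

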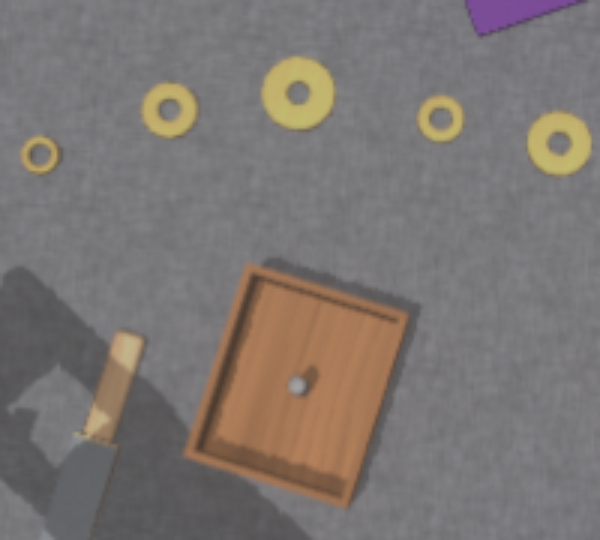

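```bash
python3 -m handwheel '{"fingers":[0.075,0.075,0.075,0.075,0.075,0.075,0.075,0.075,0.075,0.075,0.075,0.075],"dp":[[0.0236,-0.0265,0],[0.0236,-0.0265,0],[0.0236,-0.0265,0],[0.0236,-0.0265,0],[0.0236,-0.0265,0],[0.0236,-0.0265,0],[0.0236,-0.0265,0],[0.0236,-0.0265,0],[0.0236,-0.0265,0],[0.0236,-0.0265,0],[0.0236,-0.0265,0],[0.0236,-0.0265,0]],"twist":[0,0,0,0,0,0,0,0,0,0,0,0]}'; python3 - <<'E'
from h import *
tool()
for uv,z in (((255,127),0),((254,119),.085),((259,268.3),.063),((258.9,272.1),.01)): print(pix('top',uv,z))
E
```

```text
time_s: 10.25
tool_pos: [0.6826, 0.0011, 0.1589]
tool_rot: [-0.487, -3.103, -0.0]
ft_force: [0.1, 0.2, 0.9]
width: 0.0751
gripper_force: 0.0
t 10.25 tcp [0.6826 0.0011 0.1589] yaxis deg 72.16 zax [-0.  0. -1.] w 0.0751 F [0.1 0.2 0.9] g 0.0 j6 -1.27
[0.78882591 0.01474416 0.        ]
[0.78458717 0.01087332 0.085     ]
[0.4521303  0.00664636 0.063     ]
[0.44525388 0.01057275 0.01      ]
```

```bash
python3 -m handwheel '{"fingers":[0.075,0.075,0.075,0.075,0.075,0.05,0.04,0.04,0.04,0.04],"dp":[[0,0.003,-0.05],[0,0,-0.05],[0,0,-0.04],[0,0,-0.018],[0,0,0],[0,0,0],[0,0,0],[0,0,0],[0,0,0],[0,0,0]],"twist":[0,0,0,0,0,0,0,0,0,0]}' 25
```

```text
time_s: 11.5
tool_pos: [0.6839, 0.006, 0.0033]
tool_rot: [0.484, 3.1, 0.001]
ft_force: [-0.0, -1.7, 6.1]
width: 0.0554
gripper_force: 27.1
```

```bash
python3 -m handwheel '{"fingers":[0.075,0.075,0.075,0.075,0.075,0.075,0.075,0.075,0.075,0.075,0.075,0.075,0.075,0.05,0.04,0.04,0.04,0.04],"dp":[[0,0,0],[0,0,0],[0,0,0.03],[0,0,0],[0,0,0],[0,0,0],[0,0,0],[0,0,0],[0,0,0],[0,0,0],[0,0,0],[0,0,-0.03],[0,0,0],[0,0,0],[0,0,0],[0,0,0],[0,0,0],[0,0,0]],"twist":[0,0,-10.2,-10.2,-10.2,-10.2,-10.2,-10.2,-10.2,-10.2,-9.4,0,0,0,0,0,0,0]}' 25; python3 -c "
from h import *
tool()"
```

```text
time_s: 13.75
tool_pos: [0.6827, 0.0063, 0.0018]
tool_rot: [2.553, 1.83, 0.001]
ft_force: [-2.1, -0.2, 5.4]
width: 0.0566
gripper_force: 27.0
t 13.75 tcp [0.6827 0.0063 0.0018] yaxis deg -18.75 zax [ 0.001  0.    -1.   ] w 0.0566 F [-2.1 -0.2  5.4] g 27.03488062368706 j6 0.32
```

```bash
python3 -m handwheel '{"fingers":[0.075,0.075,0.075,0.075,0.075,0.075,0.075,0.075,0.075,0.075],"dp":[[0,0,0],[0,0,0],[0,0,0.05],[0,0,0.06],[0,0.05,0],[0,0.05,0],[0,0.05,0],[0,0.05,0],[0,0.05,0],[0,0,0]],"twist":[0,0,0,0,0,0,0,0,0,0]}' 25; cat > e.py <<'E'
exec(open('b.py').read().split('for k,uv')[0])
tool()
ff('ringA_mid',.005,0,('top','side'),(.6827,.0063)); ff('case',0,-.33,('top','side'),(.4528,.0046))
E
python3 e.py 2>/dev/null
```

```text
time_s: 15.0
tool_pos: [0.6819, 0.2601, 0.1101]
tool_rot: [-2.549, -1.835, -0.001]
ft_force: [0.4, -0.6, 0.8]
width: 0.0748
gripper_force: 0.0
t 15.1 tcp [0.6822 0.2563 0.1102] yaxis deg -18.68 zax [-0.    -0.001 -1.   ] w 0.0753 F [-0.6 -1.5  0.6] g 0.0 j6 0.67
ringA_mid top [0.683  0.0072] 4.77 0.065 474
ringA_mid side [0.6834 0.0033] 4.82 0.069 403
  both [0.6829 0.0059] 0.18 0.197
case top [0.4534 0.0078] -18.83 0.018 3925
case side [0.4529 0.0045] -18.92 0.021 4887
  both [0.4533 0.0067] -18.84 0.063
```

```bash
python3 -m handwheel '{"fingers":[0.075,0.075,0.075,0.075,0.075,0.075,0.075,0.075,0.075,0.05,0.04,0.04,0.04,0.04],"dp":[[0,-0.05,0],[0,-0.05,0],[0,-0.05,0],[0,-0.05,0],[0,-0.05,0],[0,0,-0.05],[0,0,-0.04],[0,0,-0.018],[0,0,0],[0,0,0],[0,0,0],[0,0,0],[0,0,0],[0,0,0]],"twist":[0,0,0,0,0,0,0,0,0,0,0,0,0,0]}' 40; python3 -c "
from h import *
tool()"
```

```text
time_s: 16.85
tool_pos: [0.6847, 0.0064, 0.0086]
tool_rot: [2.55, 1.828, 0.009]
ft_force: [-3.0, 0.3, 15.8]
width: 0.0401
gripper_force: 7.7
t 16.85 tcp [0.6847 0.0064 0.0086] yaxis deg -18.72 zax [ 0.007 -0.    -1.   ] w 0.0401 F [-3.   0.3 15.8] g 7.671346919378266 j6 0.32
```

```bash
python3 -m handwheel '{"fingers":[0.075,0.075,0.075,0.075],"dp":[[0,0,0.002],[0,0,0],[0,0,0],[0,0,0]],"twist":[0,0,0,0]}' 40; python3 -m handwheel '{"fingers":[0.068,0.068,0.068,0.068,0.068],"dp":[[0,0,-0.004],[0,0,-0.003],[0,0,-0.001],[0,0,0],[0,0,0]],"twist":[0,0,0,0,0]}' 40; 
```

```text
time_s: 17.35
tool_pos: [0.6823, 0.0062, 0.0045]
tool_rot: [-2.553, -1.83, 0.001]
ft_force: [-0.8, -0.6, 0.4]
width: 0.0752
gripper_force: 0.0
time_s: 17.98
tool_pos: [0.6825, 0.0062, -0.0031]
tool_rot: [2.554, 1.83, 0.0]
ft_force: [0.5, -0.4, -0.4]
width: 0.0678
gripper_force: 0.0
```

```bash
python3 -m handwheel '{"fingers":[0.068,0.068,0.05,0.05,0.05,0.05],"dp":[[0,0,-0.002],[0,0,0],[0,0,0],[0,0,0],[0,0,0],[0,0,0]],"twist":[0,0,0,0,0,0]}' 40
```

```text
time_s: 18.73
tool_pos: [0.6831, 0.0062, -0.0041]
tool_rot: [2.553, 1.829, 0.002]
ft_force: [-0.2, -0.2, 5.6]
width: 0.0565
gripper_force: 46.6
```

```bash
python3 -m handwheel '{"fingers":[0.05,0.05,0.05,0.05,0.05,0.05,0.05,0.05,0.05,0.05,0.05,0.05,0.05],"dp":[[0,0,0.01],[0,0,0.03],[0,0,0.05],[0,0,0.015],[-0.025,0,0],[-0.045,0,0],[-0.045,0,0],[-0.045,0,0],[-0.045,0,0],[-0.0253,0,0],[0,0,0],[0,0,0],[0,0,0]],"twist":[0,0,0,0,0,0,0,0,0,0,0,0,0]}' 50; python3 - <<'E'
from h import *
tool(); im=arm.camera('side'); cv2.imwrite('pics/s4.png',cv2.resize(im[190:350,220:420,::-1],None,fx=3,fy=3))
E
```

```text
time_s: 20.35
tool_pos: [0.4532, 0.0062, 0.0997]
tool_rot: [2.553, 1.83, 0.001]
ft_force: [-0.7, 0.1, -1.9]
width: 0.056
gripper_force: 53.8
t 20.35 tcp [0.4532 0.0062 0.0997] yaxis deg -18.75 zax [ 0.001 -0.    -1.   ] w 0.056 F [-0.7  0.1 -1.9] g 53.770733093842864 j6 0.32
```

View pics/s4.png

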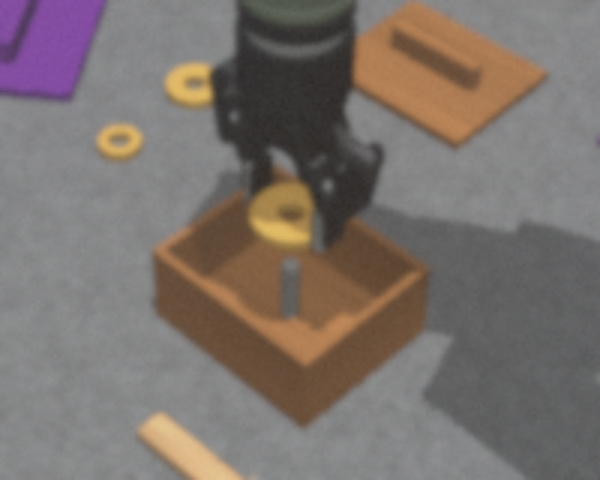

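```bash
python3 -m handwheel '{"fingers":[0.05,0.05,0.05,0.05,0.05],"dp":[[0,0,-0.02],[0,0,-0.015],[0,0,-0.006],[0,0,-0.006],[0,0,0]],"twist":[0,0,0,0,0]}' 50
```

```text
time_s: 21.02
tool_pos: [0.4522, 0.0062, 0.0527]
tool_rot: [-2.554, -1.83, 0.0]
ft_force: [-0.7, -0.5, -1.4]
width: 0.056
gripper_force: 53.7
```

```bash
python3 -m handwheel '{"fingers":[0.05,0.05,0.05,0.05,0.05,0.068,0.068,0.068],"dp":[[0,0,-0.015],[0,0,-0.015],[0,0,-0.01],[0,0,-0.004],[0,0,0],[0,0,0],[0,0,0],[0,0,0]],"twist":[0,0,0,0,0,0,0,0]}'; python3 -m handwheel '{"fingers":[0.068,0.068,0.068,0.068],"dp":[[0,0,0.04],[0,0,0.05],[0,0,0.03],[0,0,0]],"twist":[0,0,0,0]}'
```

```text
time_s: 22.02
tool_pos: [0.4524, 0.0062, 0.0092]
tool_rot: [2.553, 1.83, 0.001]
ft_force: [-0.5, -0.3, -0.3]
width: 0.0678
gripper_force: 0.0
time_s: 22.52
tool_pos: [0.4537, 0.0062, 0.1311]
tool_rot: [2.551, 1.828, 0.008]
ft_force: [0.3, -0.5, -1.2]
width: 0.0681
gripper_force: 0.0
```

```bash
python3 -m handwheel '{"fingers":[0.06,0.06,0.06,0.06,0.06,0.06,0.06,0.06,0.06,0.06,0.06,0.06],"dp":[[0.0232,-0.0255,0],[0.0232,-0.0255,0],[0.0232,-0.0255,0],[0.0232,-0.0255,0],[0.0232,-0.0255,0],[0.0232,-0.0255,0],[0.0232,-0.0255,0],[0.0228,-0.0251,0],[0,0,-0.05],[0,0,-0.04],[0,0,0],[0,0,0]],"twist":[0,0,0,0,0,0,0,0,0,0,0,0]}'; python3 -c "
from h import *
tool()"
```

```text
time_s: 24.02
tool_pos: [0.6379, -0.1976, 0.0394]
tool_rot: [2.553, 1.829, 0.001]
ft_force: [0.4, 0.7, 0.5]
width: 0.0602
gripper_force: 0.0
t 24.02 tcp [ 0.6379 -0.1976  0.0394] yaxis deg -18.75 zax [ 0.001 -0.    -1.   ] w 0.0602 F [0.4 0.7 0.5] g 0.0 j6 0.01
```

```bash
python3 -m handwheel '{"fingers":[0.06,0.06,0.06,0.06,0.043,0.043,0.043,0.043],"dp":[[0,0,-0.025],[0,0,-0.014],[0,0,-0.004],[0,0,0],[0,0,0],[0,0,0],[0,0,0],[0,0,0]],"twist":[0,0,0,0,0,0,0,0]}' 50
```

```text
time_s: 25.02
tool_pos: [0.6381, -0.1976, -0.0026]
tool_rot: [2.552, 1.829, 0.002]
ft_force: [-0.8, -0.6, 6.1]
width: 0.0488
gripper_force: 55.3
```

```bash
python3 -m handwheel '{"fingers":[0.04,0.04,0.04,0.04,0.04,0.04,0.04,0.04,0.04,0.04,0.04,0.04,0.04,0.04,0.04],"dp":[[0,0,0.01],[0,0,0.03],[0,0,0.05],[0,0,0.015],[-0.0152,0.0167,0],[-0.025,0.0275,0],[-0.025,0.0275,0],[-0.025,0.0275,0],[-0.025,0.0275,0],[-0.025,0.0275,0],[-0.025,0.0275,0],[-0.02,0.0225,0],[0,0,0],[0,0,0],[0,0,0]],"twist":[0,0,0,0,0,0,0,0,0,0,0,0,0,0,0]}' 50; python3 - <<'E'
from h import *
tool(); im=arm.camera('side'); cv2.imwrite('pics/s5.png',cv2.resize(im[190:350,220:420,::-1],None,fx=3,fy=3))
E
```

```text
time_s: 26.9
tool_pos: [0.4529, 0.0062, 0.1007]
tool_rot: [2.554, 1.829, 0.0]
ft_force: [0.7, 0.7, -1.4]
width: 0.0486
gripper_force: 52.2
t 26.9 tcp [0.4529 0.0062 0.1007] yaxis deg -18.79 zax [ 0. -0. -1.] w 0.0486 F [ 0.7  0.7 -1.4] g 52.172661535441875 j6 0.32
```

View pics/s5.png

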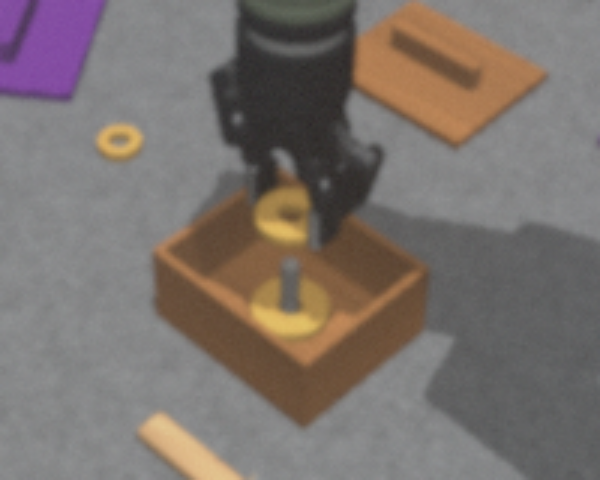

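```bash
python3 -m handwheel '{"fingers":[0.04,0.04,0.04,0.04,0.04],"dp":[[0,0,-0.02],[0,0,-0.015],[0,0,-0.006],[0,0,-0.006],[0,0,0]],"twist":[0,0,0,0,0]}' 50
```

```text
time_s: 27.58
tool_pos: [0.4522, 0.0067, 0.0537]
tool_rot: [-2.554, -1.83, 0.0]
ft_force: [0.7, -0.1, -1.0]
width: 0.0488
gripper_force: 52.2
```

```bash
python3 -m handwheel '{"fingers":[0.04,0.04,0.04,0.04,0.04,0.06,0.06,0.06],"dp":[[0,0,-0.015],[0,0,-0.01],[0,0,-0.006],[0,0,-0.003],[0,0,0],[0,0,0],[0,0,0],[0,0,0]],"twist":[0,0,0,0,0,0,0,0]}'; python3 -m handwheel '{"fingers":[0.06,0.06,0.06,0.06],"dp":[[0,0,0.03],[0,0,0.05],[0,0,0.025],[0,0,0]],"twist":[0,0,0,0]}'
```

```text
time_s: 28.58
tool_pos: [0.4523, 0.0068, 0.0201]
tool_rot: [2.553, 1.83, 0.001]
ft_force: [0.1, 0.1, 0.8]
width: 0.0598
gripper_force: 0.0
time_s: 29.08
tool_pos: [0.4535, 0.0068, 0.1267]
tool_rot: [2.551, 1.828, 0.007]
ft_force: [0.3, 0.6, 0.2]
width: 0.06
gripper_force: 0.0
```

```bash
python3 -m handwheel '{"fingers":[0.054,0.054,0.054,0.054,0.054,0.054,0.054,0.054,0.054,0.054,0.054,0.054],"dp":[[0.0274,0.0125,0],[0.0274,0.0125,0],[0.0274,0.0125,0],[0.0274,0.0125,0],[0.0274,0.0125,0],[0.0274,0.0125,0],[0.0274,0.0125,0],[0.027,0.0121,0],[0,0,-0.05],[0,0,-0.035],[0,0,0],[0,0,0]],"twist":[0,0,0,0,0,0,0,0,0,0,0,0]}'
```

```text
time_s: 30.58
tool_pos: [0.6715, 0.1065, 0.0403]
tool_rot: [2.553, 1.83, 0.001]
ft_force: [-0.0, 0.7, 0.7]
width: 0.054
gripper_force: 0.0
```

```bash
python3 -m handwheel '{"fingers":[0.054,0.054,0.054,0.054,0.036,0.036,0.036,0.036],"dp":[[0,0,-0.025],[0,0,-0.014],[0,0,-0.004],[0,0,0],[0,0,0],[0,0,0],[0,0,0],[0,0,0]],"twist":[0,0,0,0,0,0,0,0]}' 50
```

```text
time_s: 31.58
tool_pos: [0.672, 0.1066, -0.0014]
tool_rot: [2.553, 1.829, 0.004]
ft_force: [-0.9, -0.6, 6.5]
width: 0.0415
gripper_force: 53.9
```

```bash
python3 -m handwheel '{"fingers":[0.034,0.034,0.034,0.034,0.034,0.034,0.034,0.034,0.034,0.034,0.034,0.034,0.034,0.034],"dp":[[0,0,0.01],[0,0,0.03],[0,0,0.05],[0,0,0.015],[-0.02,-0.0091,0],[-0.035,-0.016,0],[-0.035,-0.016,0],[-0.035,-0.016,0],[-0.035,-0.016,0],[-0.035,-0.016,0],[-0.024,-0.0109,0],[0,0,0],[0,0,0],[0,0,0]],"twist":[0,0,0,0,0,0,0,0,0,0,0,0,0,0]}' 50; python3 - <<'E'
from h import *
tool()
E
```

```text
time_s: 33.33
tool_pos: [0.453, 0.0067, 0.1018]
tool_rot: [2.553, 1.83, 0.001]
ft_force: [0.2, -0.6, -0.2]
width: 0.041
gripper_force: 50.9
t 33.33 tcp [0.453  0.0067 0.1018] yaxis deg -18.72 zax [ 0.001  0.    -1.   ] w 0.041 F [ 0.2 -0.6 -0.2] g 50.8774036495015 j6 0.32
```

```bash
python3 -m handwheel '{"fingers":[0.034,0.034,0.034,0.034,0.034],"dp":[[0,0,-0.02],[0,0,-0.015],[0,0,-0.006],[0,0,-0.004],[0,0,0]],"twist":[0,0,0,0,0]}' 50
```

```text
time_s: 33.95
tool_pos: [0.4522, 0.0065, 0.0569]
tool_rot: [2.553, 1.83, 0.0]
ft_force: [-0.4, 0.2, -1.2]
width: 0.0411
gripper_force: 50.9
```

```bash
python3 -m handwheel '{"fingers":[0.034,0.034,0.034,0.034,0.034,0.053,0.053,0.053],"dp":[[0,0,-0.012],[0,0,-0.01],[0,0,-0.004],[0,0,-0.001],[0,0,0],[0,0,0],[0,0,0],[0,0,0]],"twist":[0,0,0,0,0,0,0,0]}'; python3 -m handwheel '{"fingers":[0.053,0.053,0.053,0.053],"dp":[[0,0,0.03],[0,0,0.05],[0,0,0.01],[0,0,0]],"twist":[0,0,0,0]}'
```

```text
time_s: 34.95
tool_pos: [0.4521, 0.0064, 0.03]
tool_rot: [2.553, 1.83, 0.001]
ft_force: [-0.5, -0.1, -0.6]
width: 0.0529
gripper_force: 0.0
time_s: 35.45
tool_pos: [0.452, 0.0064, 0.1202]
tool_rot: [2.553, 1.829, 0.002]
ft_force: [0.2, -0.8, -0.6]
width: 0.0531
gripper_force: 0.0
```

```bash
python3 -m handwheel '{"fingers":[0.047,0.047,0.047,0.047,0.047,0.047,0.047,0.047,0.047,0.047,0.047,0.047],"dp":[[0.0258,-0.014,0],[0.0258,-0.014,0],[0.0258,-0.014,0],[0.0258,-0.014,0],[0.0258,-0.014,0],[0.0258,-0.014,0],[0.0258,-0.014,0],[0.0262,-0.0135,0],[0,0,-0.05],[0,0,-0.03],[0,0,0],[0,0,0]],"twist":[0,0,0,0,0,0,0,0,0,0,0,0]}'
```

```text
time_s: 36.95
tool_pos: [0.659, -0.1051, 0.04]
tool_rot: [2.553, 1.83, 0.0]
ft_force: [-0.3, -0.7, 0.8]
width: 0.0468
gripper_force: 0.0
```

```bash
python3 -m handwheel '{"fingers":[0.047,0.047,0.047,0.047,0.029,0.029,0.029,0.029],"dp":[[0,0,-0.025],[0,0,-0.013],[0,0,-0.004],[0,0,0],[0,0,0],[0,0,0],[0,0,0],[0,0,0]],"twist":[0,0,0,0,0,0,0,0]}' 45
```

```text
time_s: 37.95
tool_pos: [0.6594, -0.1052, -0.0007]
tool_rot: [2.552, 1.829, 0.002]
ft_force: [-1.3, 0.9, 6.5]
width: 0.0346
gripper_force: 48.0
```

```bash
python3 -m handwheel '{"fingers":[0.027,0.027,0.027,0.027,0.027,0.027,0.027,0.027,0.027,0.027,0.027,0.027,0.027,0.027],"dp":[[0,0,0.01],[0,0,0.03],[0,0,0.05],[0,0,0.013],[-0.02,0.0108,0],[-0.033,0.0178,0],[-0.033,0.0178,0],[-0.033,0.0178,0],[-0.033,0.0178,0],[-0.033,0.0178,0],[-0.0215,0.0119,0],[0,0,0],[0,0,0],[0,0,0]],"twist":[0,0,0,0,0,0,0,0,0,0,0,0,0,0]}' 45; python3 - <<'E'
from h import *
tool(); im=arm.camera('side'); cv2.imwrite('pics/s6.png',cv2.resize(im[190:350,220:420,::-1],None,fx=3,fy=3))
E
```

```text
time_s: 39.7
tool_pos: [0.4532, 0.0062, 0.1008]
tool_rot: [2.554, 1.829, 0.001]
ft_force: [0.4, -0.1, -0.5]
width: 0.0349
gripper_force: 45.1
t 39.7 tcp [0.4532 0.0062 0.1008] yaxis deg -18.78 zax [ 0.001 -0.    -1.   ] w 0.0349 F [ 0.4 -0.1 -0.5] g 45.12112710624933 j6 0.32
```

View pics/s6.png

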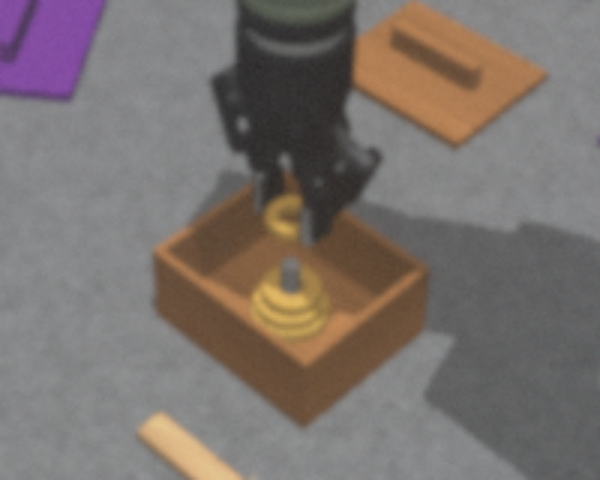

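```bash
python3 -m handwheel '{"fingers":[0.027,0.027,0.027,0.027,0.027],"dp":[[0,0,-0.02],[0,0,-0.014],[0,0,-0.005],[0,0,-0.004],[0,0,0]],"twist":[0,0,0,0,0]}' 45
```

```text
time_s: 40.38
tool_pos: [0.4523, 0.0066, 0.0579]
tool_rot: [2.554, 1.83, 0.0]
ft_force: [-0.1, 0.1, 0.1]
width: 0.0347
gripper_force: 45.1
```

```bash
python3 -m handwheel '{"fingers":[0.027,0.027,0.027,0.027,0.046,0.046,0.046],"dp":[[0,0,-0.01],[0,0,-0.005],[0,0,-0.002],[0,0,0],[0,0,0],[0,0,0],[0,0,0]],"twist":[0,0,0,0,0,0,0]}'; python3 -m handwheel '{"fingers":[0.046,0.046,0.046,0.046],"dp":[[0,0,0.03],[0,0,0.04],[0,0,0.01],[0,0,0]],"twist":[0,0,0,0]}'
```

```text
time_s: 41.25
tool_pos: [0.4524, 0.0066, 0.041]
tool_rot: [2.553, 1.83, 0.001]
ft_force: [0.0, -0.8, -0.4]
width: 0.0459
gripper_force: 0.0
time_s: 41.75
tool_pos: [0.4523, 0.0066, 0.121]
tool_rot: [2.553, 1.83, 0.001]
ft_force: [-0.4, 0.3, -0.5]
width: 0.0459
gripper_force: 0.0
```

```bash
python3 -m handwheel '{"fingers":[0.041,0.041,0.041,0.041,0.041,0.041,0.041,0.041,0.041,0.041,0.041,0.041],"dp":[[0.0233,0.0252,0],[0.0233,0.0252,0],[0.0233,0.0252,0],[0.0233,0.0252,0],[0.0233,0.0252,0],[0.0233,0.0252,0],[0.0233,0.0252,0],[0.023,0.0255,0],[0,0,-0.05],[0,0,-0.03],[0,0,0],[0,0,0]],"twist":[0,0,0,0,0,0,0,0,0,0,0,0]}'
```

```text
time_s: 43.25
tool_pos: [0.6387, 0.2086, 0.041]
tool_rot: [2.554, 1.83, 0.001]
ft_force: [0.9, -0.0, 1.0]
width: 0.0409
gripper_force: 0.0
```

```bash
python3 -m handwheel '{"fingers":[0.041,0.041,0.041,0.041,0.022,0.022,0.022,0.022],"dp":[[0,0,-0.025],[0,0,-0.013],[0,0,-0.003],[0,0,0],[0,0,0],[0,0,0],[0,0,0],[0,0,0]],"twist":[0,0,0,0,0,0,0,0]}' 40
```

```text
time_s: 44.25
tool_pos: [0.639, 0.2087, 0.0011]
tool_rot: [2.553, 1.83, 0.003]
ft_force: [-0.6, -0.7, 5.6]
width: 0.028
gripper_force: 39.3
```

```bash
python3 -m handwheel '{"fingers":[0.02,0.02,0.02,0.02,0.02,0.02,0.02,0.02,0.02,0.02,0.02,0.02,0.02,0.02,0.02],"dp":[[0,0,0.01],[0,0,0.03],[0,0,0.05],[0,0,0.012],[-0.0162,-0.0176,0],[-0.025,-0.0271,0],[-0.025,-0.0271,0],[-0.025,-0.0271,0],[-0.025,-0.0271,0],[-0.025,-0.0271,0],[-0.025,-0.0271,0],[-0.02,-0.0219,0],[0,0,0],[0,0,0],[0,0,0]],"twist":[0,0,0,0,0,0,0,0,0,0,0,0,0,0,0]}' 40; python3 -m handwheel '{"fingers":[0.02,0.02,0.02,0.02],"dp":[[0,0,-0.02],[0,0,-0.01],[0,0,-0.004],[0,0,0]],"twist":[0,0,0,0]}' 40
```

```text
time_s: 46.12
tool_pos: [0.4529, 0.007, 0.1018]
tool_rot: [2.553, 1.831, 0.001]
ft_force: [0.5, 0.0, -0.9]
width: 0.028
gripper_force: 39.5
time_s: 46.62
tool_pos: [0.4523, 0.0065, 0.0678]
tool_rot: [-2.553, -1.83, 0.0]
ft_force: [-0.8, -0.3, -1.1]
width: 0.0279
gripper_force: 39.5
```

```bash
python3 -m handwheel '{"fingers":[0.02,0.02,0.02,0.02],"dp":[[0,0,-0.005],[0,0,-0.004],[0,0,0],[0,0,0]],"twist":[0,0,0,0]}' 40
```

```text
time_s: 47.12
tool_pos: [0.4521, 0.0064, 0.0589]
tool_rot: [2.554, 1.83, 0.0]
ft_force: [0.1, -0.3, -0.8]
width: 0.0281
gripper_force: 39.5
```

```bash
python3 -m handwheel '{"fingers":[0.02,0.02,0.02,0.04,0.04,0.04],"dp":[[0,0,-0.004],[0,0,-0.002],[0,0,0],[0,0,0],[0,0,0],[0,0,0]],"twist":[0,0,0,0,0,0]}'; python3 -m handwheel '{"fingers":[0.04,0.04,0.04,0.04,0.04,0.04,0.04,0.04,0.04,0.04],"dp":[[0,0,0.03],[0,0,0.05],[0,0.05,0.04],[0,0.05,0],[0,0.05,0],[0,0.05,0],[0,0.05,0],[0,0.05,0],[0,0,0],[0,0,0]],"twist":[0,0,0,0,0,0,0,0,0,0]}'; python3 - <<'E' 2>/dev/null
exec(open('b.py').read().split('for k,uv')[0])
tool()
ff('tray',0,0.06,('top','side'),(.494,.339))
ff('lid',0,-.3,('top','side'),(.4617,-.307))
a=[cv2.resize(ims['top'][220:320,190:340,::-1],(400,267)),cv2.resize(ims['side'][220:340,230:410,::-1],(400,267))]
cv2.imwrite('pics/c7.png',np.hstack(a)); cv2.imwrite('pics/t7.png',ims['top'][:,:,::-1])
E
```

```text
time_s: 47.88
tool_pos: [0.4522, 0.0064, 0.0529]
tool_rot: [2.553, 1.83, 0.0]
ft_force: [-0.6, 0.1, 0.2]
width: 0.0398
gripper_force: 0.0
time_s: 49.12
tool_pos: [0.4517, 0.3046, 0.1716]
tool_rot: [2.553, 1.83, -0.002]
ft_force: [0.0, 0.3, -0.2]
width: 0.0401
gripper_force: 0.0
t 49.23 tcp [0.452  0.304  0.1718] yaxis deg -18.82 zax [-0.    -0.001 -1.   ] w 0.0398 F [ 0.5  0.3 -0.1] g 0.0 j6 0.9
tray top [0.4941 0.3403] 4.03 0.446 2639
tray side [0.4942 0.3373] 3.83 0.018 6508
  both [0.4943 0.3379] 4.46 0.477
lid top [ 0.4621 -0.3046] -17.67 0.022 3491
lid side [ 0.4624 -0.31  ] -17.31 0.05 1922
  both [ 0.4619 -0.3065] -17.68 0.108
```

View pics/c7.png

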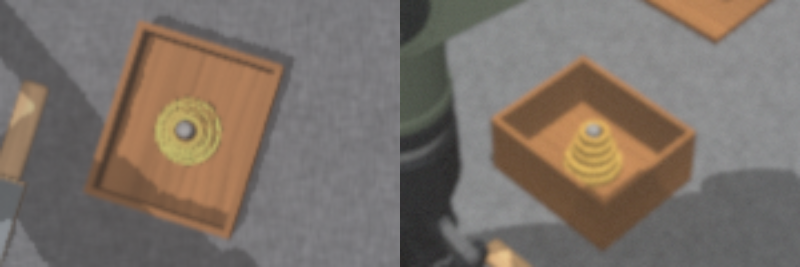

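```bash
python3 -m handwheel '{"fingers":[0.04,0.04,0.04,0.04,0.04,0.04,0.04,0.04,0.04,0.04,0.04],"dp":[[0.006,0.0051,0],[0.006,0.0051,0],[0.006,0.0051,0],[0.006,0.0051,0],[0.006,0.0051,0],[0.006,0.0051,0],[0.0058,0.0051,0],[0,0,-0.06],[0,0,-0.05],[0,0,0],[0,0,0]],"twist":[-10.2,-10.2,-10.2,-10.2,-10.2,-10.2,-6.1,0,0,0,0]}' 30; python3 -c "
from h import *
tool()"
```

```text
time_s: 50.6
tool_pos: [0.4953, 0.341, 0.0638]
tool_rot: [-3.138, -0.107, -0.004]
ft_force: [0.4, 0.3, 0.4]
width: 0.0404
gripper_force: 0.0
t 50.6 tcp [0.4953 0.341  0.0638] yaxis deg -86.11 zax [ 0.003  0.002 -1.   ] w 0.0404 F [0.4 0.3 0.4] g 0.0 j6 2.09
```

```bash
python3 -m handwheel '{"fingers":[0.04,0.04,0.04,0.04,0.04],"dp":[[0,0,-0.025],[0,0,-0.018],[0,0,-0.006],[0,0,0],[0,0,0]],"twist":[0,0,0,0,0]}' 30; python3 -c "
from h import *
tool()"
```

```text
time_s: 51.22
tool_pos: [0.4948, 0.3414, 0.0144]
tool_rot: [-3.138, -0.108, -0.004]
ft_force: [-0.0, -0.4, -0.9]
width: 0.0396
gripper_force: 0.0
t 51.23 tcp [0.4948 0.3414 0.0144] yaxis deg -86.05 zax [ 0.002  0.001 -1.   ] w 0.0396 F [-0.  -0.4 -0.9] g 0.0 j6 2.09
```

```bash
python3 -m handwheel '{"fingers":[0.04,0.04,0.03,0.02,0.005,0.005,0.005,0.005],"dp":[[-0.001,-0.0015,-0.002],[0,0,0],[0,0,0],[0,0,0],[0,0,0],[0,0,0],[0,0,0],[0,0,0]],"twist":[0,0,0,0,0,0,0,0]}' 30; python3 -c "
from h import *
tool()"
```

```text
time_s: 52.22
tool_pos: [0.493, 0.3394, 0.011]
tool_rot: [3.14, 0.108, 0.0]
ft_force: [0.0, -0.2, 1.1]
width: 0.0133
gripper_force: 30.1
t 52.23 tcp [0.493  0.3394 0.011 ] yaxis deg -86.05 zax [ 0. -0. -1.] w 0.0133 F [ 0.  -0.2  1.1] g 30.12617200613022 j6 2.09
```

```bash
python3 -m handwheel '{"fingers":[0.005,0.005,0.005,0.005,0.005,0.005,0.005,0.005,0.005,0.005,0.005,0.005,0.005,0.005,0.005,0.005,0.005,0.005],"dp":[[0,0,0],[0,0,0.01],[0,0,0.03],[0,0,0.05],[0,0,0.03],[-0.0013,-0.0126,0],[-0.004,-0.03,0],[-0.004,-0.03,0],[-0.004,-0.03,0],[-0.004,-0.03,0],[-0.004,-0.03,0],[-0.004,-0.03,0],[-0.004,-0.03,0],[-0.004,-0.03,0],[-0.003,-0.03,0],[-0.0025,-0.03,0],[-0.0015,-0.02,0],[0,0,0]],"twist":[0,0,0,0,0,-1.8,-2.1,-2.1,-2.1,-2.1,-2.1,-2.1,-2.1,-2.1,-2.1,-2.1,0,0]}' 80; python3 -m handwheel '{"fingers":[0.005,0.005],"dp":[[0,0,0],[0,0,0]],"twist":[0,0]}'; python3 - <<'E'
from h import *
tool(); im=arm.camera('side'); cv2.imwrite('pics/s8.png',cv2.resize(im[170:370,220:460,::-1],None,fx=3,fy=3))
E
```

```text
time_s: 54.48
tool_pos: [0.4505, 0.0055, 0.1292]
tool_rot: [3.097, -0.52, -0.007]
ft_force: [-0.3, 0.1, -2.7]
width: 0.0127
gripper_force: 78.5
time_s: 54.72
tool_pos: [0.4522, 0.0073, 0.1304]
tool_rot: [3.099, -0.513, -0.002]
ft_force: [0.2, 0.2, -3.2]
width: 0.0127
gripper_force: 78.5
t 54.73 tcp [0.4522 0.0073 0.1304] yaxis deg -108.81 zax [-0.001  0.    -1.   ] w 0.0127 F [ 0.2  0.2 -3.2] g 78.46156239509583 j6 1.89
```

View pics/s8.png

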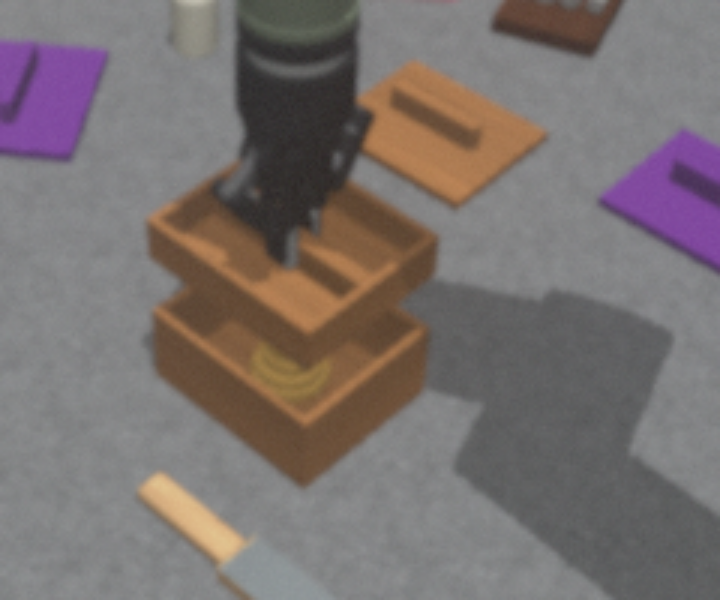

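```bash
python3 -m handwheel '{"fingers":[0.005,0.005,0.005,0.005,0.005,0.005],"dp":[[0,0,-0.02],[0,0,-0.018],[0,0,-0.006],[0,0,-0.003],[0,0,0],[0,0,0]],"twist":[0,0,0,0,0,0]}' 80; python3 - <<'E' 2>/dev/null
from h import *
tool()
im=arm.camera('side'); cv2.imwrite('pics/s9.png',cv2.resize(im[210:350,250:390,::-1],(600,600),interpolation=2))
E
```

```text
time_s: 55.52
tool_pos: [0.453, 0.0068, 0.0844]
tool_rot: [-3.099, 0.514, -0.002]
ft_force: [-0.3, 0.2, -3.3]
width: 0.0124
gripper_force: 78.5
t 55.52 tcp [0.453  0.0068 0.0844] yaxis deg -108.85 zax [ 0.001 -0.    -1.   ] w 0.0124 F [-0.3  0.2 -3.3] g 78.47250580787659 j6 1.89
```

View pics/s9.png

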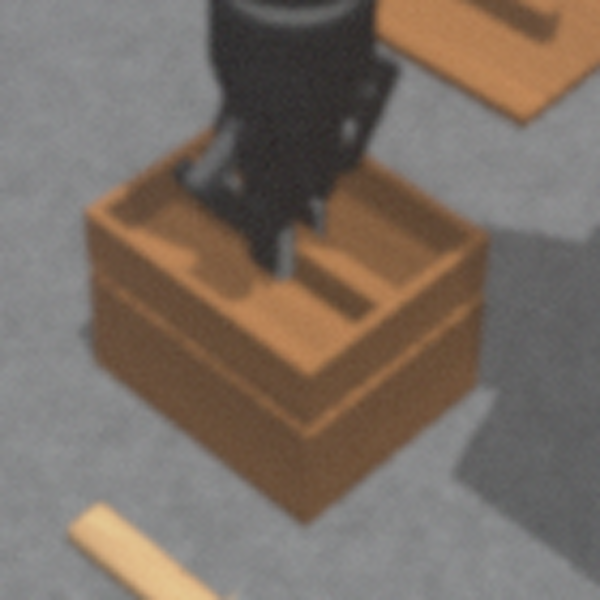

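```bash
python3 -m handwheel '{"fingers":[0.005,0.005,0.005,0.005],"dp":[[0,0,-0.003],[0,0,-0.002],[0,0,0],[0,0,0]],"twist":[0,0,0,0]}' 80; python3 -m handwheel '{"fingers":[0.02,0.04,0.04,0.04,0.04,0.04,0.04,0.04,0.04,0.04,0.04,0.04,0.04],"dp":[[0,0,0],[0,0,0],[0,0,0],[0,0,0.03],[0,0,0.05],[0,-0.03,0],[0,-0.05,0],[0,-0.05,0],[0,-0.05,0],[0,-0.05,0],[0,-0.03,0],[0,0,0],[0,0,0]],"twist":[0,0,0,0,0,0,0,0,0,0,0,0,0]}'; cat > g.py <<'E'
exec(open('b.py').read().split('for k,uv')[0])
tool()
from scipy.spatial import ConvexHull
# joint fit: fixed case pose + tray on top, over silhouette
c0=np.array([.4532,.0062,np.radians(-18.85)])
for n in('top','side'):
    m=blob(ss[n],proj(n,[[.453,.006,.08]])[0]); 
    def cost(q): return (abs(np.maximum(render(n,M['case'],q[:3],0),render(n,M['tray'],q[3:],.068))-m)).sum()/m.sum()
    b=c0+([0,.0016,0] if n=='top' else [0,-.0017,0]); q=np.r_[b,b]
    for st in(.004,.001):
        q=minimize(cost,q,method='Nelder-Mead',options=dict(initial_simplex=np.vstack([q]+[q+st*e*[1,1,5,1,1,5] for e in np.eye(6)]),maxiter=800,xatol=1e-5,fatol=1e-5)).x
    print(n,'case',q[:2].round(4),np.degrees(q[2]).round(2),'tray',q[3:5].round(4),np.degrees(q[5]).round(2),round(cost(q),4),int(m.sum()))
ff('lid',0,-.3,('top','side'),(.4617,-.307))
cv2.imwrite('pics/s10.png',cv2.resize(ims['side'][210:350,250:390,::-1],(600,600),interpolation=2))
E
python3 g.py 2>/dev/null
```

```text
time_s: 56.08
tool_pos: [0.4526, 0.0068, 0.0791]
tool_rot: [3.099, -0.514, 0.0]
ft_force: [-1.4, -0.1, 3.5]
width: 0.0125
gripper_force: 78.9
time_s: 57.7
tool_pos: [0.4523, -0.2524, 0.1586]
tool_rot: [-3.098, 0.514, 0.001]
ft_force: [-0.6, 0.9, 0.3]
width: 0.0399
gripper_force: 0.0
t 57.8 tcp [ 0.4525 -0.252   0.1588] yaxis deg -108.78 zax [-0.  0. -1.] w 0.0402 F [ 0.4 -0.5 -0.2] g 0.0 j6 1.37
top case [0.4557 0.0095] -18.9 tray [0.4538 0.0066] -18.75 0.0158 4165
side case [0.4535 0.0025] -18.69 tray [0.4532 0.004 ] -18.84 0.015 6050
lid top [ 0.4537 -0.3109] -10.59 4.39 660
lid side [ 0.462  -0.3096] -17.58 0.046 1928
  both [ 0.4603 -0.3083] -17.15 4.444
```

View pics/s10.png

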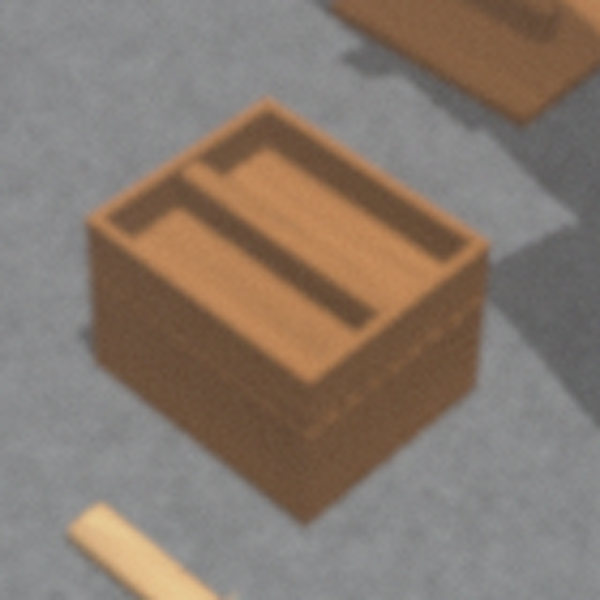

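```bash
cat > g2.py <<'E'
exec(open('b.py').read().split('for k,uv')[0])
def rel(t,z,under):
  for n,b in(('top',[.4534,.008,-.3292]),('side',[.4529,.0045,-.3295])):
    m=blob(ss[n],proj(n,[[.453,.006,.08]])[0]); b=np.array(b)
    base=[render(n,M[u],b,zz) for u,zz in under]
    def cost(q): return abs(np.maximum.reduce(base+[render(n,M[t],q,z)])-m).sum()/m.sum()
    q=b
    for st in(.004,.001):
        q=minimize(cost,q,method='Nelder-Mead',options=dict(initial_simplex=np.vstack([q]+[q+st*e*[1,1,5] for e in np.eye(3)]),xatol=1e-5,fatol=1e-6)).x
    print(n,t,'rel mm',((q-b)[:2]*1e3).round(2),'deg',np.degrees(q-b)[2].round(2),round(cost(q),4))
if __name__=='__main__': rel('tray',.068,[('case',0)])
E
python3 g2.py 2>/dev/null
```

```text
top tray rel mm [ 0.45 -1.25] deg 0.05 0.0162
side tray rel mm [ 0.24 -0.09] deg 0.08 0.0216
```

```bash
python3 -m handwheel '{"fingers":[0.04,0.04,0.04,0.04,0.04,0.04,0.04,0.04],"dp":[[0.005,-0.027,0],[0.0041,-0.0272,0],[0,0,-0.05],[0,0,-0.05],[0,0,-0.025],[0,0,-0.014],[0,0,0],[0,0,0]],"twist":[1.2,0,0,0,0,0,0,0]}' 30; python3 -c "
from h import *
tool()"
```

```text
time_s: 58.9
tool_pos: [0.4626, -0.3078, 0.0211]
tool_rot: [3.103, -0.481, 0.004]
ft_force: [0.6, 0.3, 0.4]
width: 0.04
gripper_force: 0.0
t 58.9 tcp [ 0.4626 -0.3078  0.0211] yaxis deg -107.63 zax [ 0.002 -0.001 -1.   ] w 0.04 F [0.6 0.3 0.4] g 0.0 j6 1.27
```

```bash
python3 -m handwheel '{"fingers":[0.04,0.04,0.04,0.03,0.02,0.005,0.005,0.005,0.005],"dp":[[-0.0005,0.001,-0.005],[0,0,-0.002],[0,0,0],[0,0,0],[0,0,0],[0,0,0],[0,0,0],[0,0,0],[0,0,0]],"twist":[0,0,0,0,0,0,0,0,0]}' 30; python3 -c "
from h import *
tool()"
```

```text
time_s: 60.02
tool_pos: [0.4614, -0.3063, 0.0131]
tool_rot: [-3.104, 0.482, -0.0]
ft_force: [0.5, 3.0, 3.6]
width: 0.0131
gripper_force: 30.4
t 60.02 tcp [ 0.4614 -0.3063  0.0131] yaxis deg -107.66 zax [ 0.  0. -1.] w 0.0131 F [0.5 3.  3.6] g 30.42318195104599 j6 1.27
```

```bash
python3 -m handwheel '{"fingers":[0.005,0.005,0.005,0.005,0.005,0.005,0.005,0.005,0.005,0.005,0.005,0.005,0.005,0.005,0.005,0.005,0.005,0.005,0.005],"dp":[[0,0,0],[0,0,0.01],[0,0,0.03],[0,0,0.05],[0,0,0.04],[0,0,0.015],[-0.0006,0.013,0],[-0.001,0.03,0],[-0.001,0.03,0],[-0.001,0.03,0],[-0.001,0.03,0],[-0.001,0.03,0],[-0.001,0.03,0],[-0.001,0.03,0],[-0.001,0.03,0],[0,0.03,0],[0,0.02,0],[0,0.01,0],[0,0,0]],"twist":[0,0,0,0,0,0,-0.2,-0.2,-0.2,-0.2,-0.2,-0.2,0,0,0,0,0,0,0]}' 80; python3 -m handwheel '{"fingers":[0.005,0.005],"dp":[[0,0,0],[0,0,0]],"twist":[0,0]}'; python3 - <<'E'
from h import *
tool(); im=arm.camera('side'); cv2.imwrite('pics/s11.png',cv2.resize(im[150:350,220:420,::-1],None,fx=3,fy=3))
E
```

```text
time_s: 62.4
tool_pos: [0.4516, 0.007, 0.1568]
tool_rot: [3.099, -0.512, -0.004]
ft_force: [0.2, 0.3, -3.3]
width: 0.0124
gripper_force: 78.5
time_s: 62.65
tool_pos: [0.4525, 0.006, 0.1577]
tool_rot: [3.099, -0.516, -0.0]
ft_force: [0.1, -0.5, -3.2]
width: 0.0121
gripper_force: 78.5
t 62.65 tcp [0.4525 0.006  0.1577] yaxis deg -108.91 zax [-0. -0. -1.] w 0.0121 F [ 0.1 -0.5 -3.2] g 78.47888588905334 j6 1.89
```

View pics/s11.png

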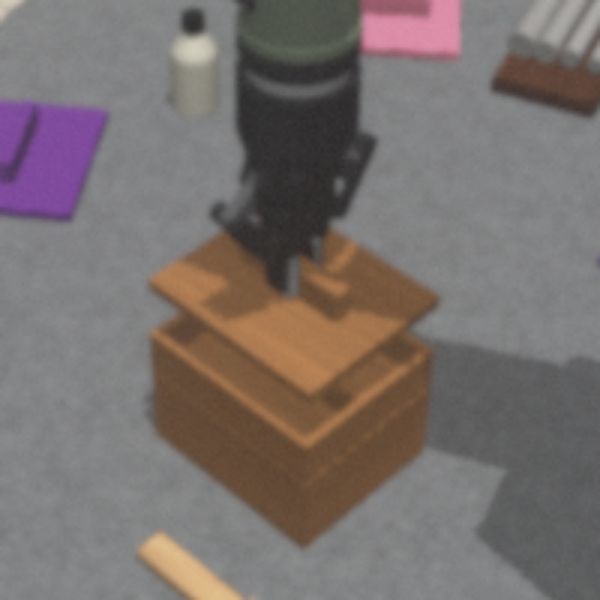

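```bash
python3 -m handwheel '{"fingers":[0.005,0.005,0.005,0.005,0.005,0.005,0.005],"dp":[[0,0.0004,-0.015],[0,0,-0.015],[0,0,-0.005],[0,0,-0.003],[0,0,-0.0015],[0,0,0],[0,0,0]],"twist":[0,0,0,0,0,0,0]}' 80; python3 -c "
from h import *
tool()"
```

```text
time_s: 63.58
tool_pos: [0.4528, 0.007, 0.1187]
tool_rot: [-3.099, 0.514, -0.001]
ft_force: [0.3, -0.0, -3.2]
width: 0.0124
gripper_force: 78.5
t 63.58 tcp [0.4528 0.007  0.1187] yaxis deg -108.85 zax [ 0.001 -0.    -1.   ] w 0.0124 F [ 0.3 -0.  -3.2] g 78.53699684143066 j6 1.89
```

```bash
python3 -m handwheel '{"fingers":[0.005,0.005,0.005],"dp":[[0,0,-0.0012],[0,0,-0.0008],[0,0,0]],"twist":[0,0,0]}' 80; python3 -m handwheel '{"fingers":[0.02,0.04,0.04,0.04,0.04,0.04,0.04,0.04,0.04,0.04,0.04,0.04],"dp":[[0,0,0],[0,0,0],[0,0,0],[0,0,0.03],[0,0,0.05],[0,0.03,0],[0,0.05,0],[0,0.05,0],[0,0.05,0],[0,0.05,0],[0,0.05,0],[0,0,0]],"twist":[0,0,0,0,0,0,0,0,0,0,0,0]}'; python3 - <<'E' 2>/dev/null
from g2 import *
rel('lid',.104,[('case',0),('tray',.068)]); tool()
cv2.imwrite('pics/s12.png',np.hstack([cv2.resize(ims['side'][190:350,240:400,::-1],(400,400),interpolation=2),cv2.resize(ims['top'][200:330,180:310,::-1],(400,400),interpolation=2)]))
E
```

```text
time_s: 63.95
tool_pos: [0.4528, 0.007, 0.1172]
tool_rot: [-3.099, 0.514, -0.001]
ft_force: [-3.0, -0.8, 6.2]
width: 0.0122
gripper_force: 79.8
time_s: 65.45
tool_pos: [0.4525, 0.2899, 0.1959]
tool_rot: [-3.1, 0.508, -0.0]
ft_force: [-0.3, -1.2, -0.5]
width: 0.04
gripper_force: 0.0
top lid rel mm [-0.26 -0.78] deg -0.11 0.0175
side lid rel mm [-0.51  1.29] deg 0.04 0.026
t 65.55 tcp [0.4523 0.2869 0.1959] yaxis deg -108.78 zax [-0.001 -0.001 -1.   ] w 0.0399 F [-0.7 -1.4 -0.1] g 0.0 j6 2.44
```

View pics/s12.png

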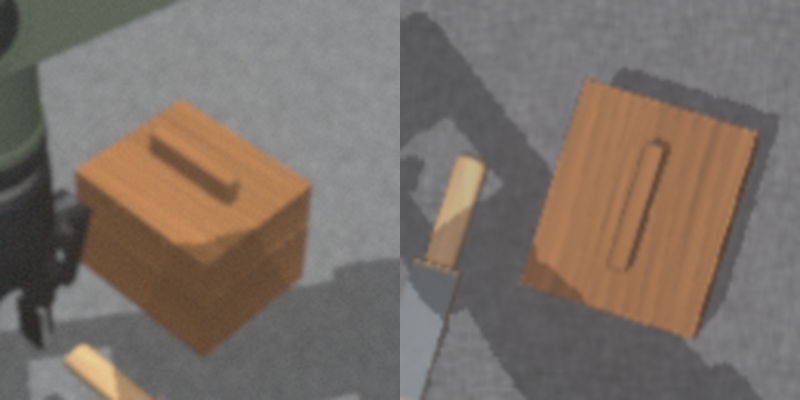

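```bash
python3 -c "
from workcell import arm
print(arm.finish_job())"
```

```text
the job is handed in; nothing more can be done
None
```

I packed and handed in the ring case at about 66 s: the sanding stick lies flat on the bench, all five rings are on the post largest to smallest, and the tray then the lid sit on the base within about 1 mm of flush by camera; the bottle, mouthpiece and jar were never approached.

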